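# Load and clamp a filter cartridge

## Task

Put the white filter cartridge upright into the pocket of the metal cradle and let go of it, so that it stands proud on the sprung seat. Then swing the cradle's hinged clamp over it and push the clamp gently down until the cartridge is driven fully home, its side lugs stopped on the pocket's rim, and let go. Stop pressing when you feel the stop (never push on the clamp or the cradle, with the hand or with the cartridge, with 30 N or more), and leave the other things on the bench alone.

Things in the scene. Friction and masses are not known exactly. Their poses are not given: they have to be found in the camera images.
- cartridge: Loose white filter cartridge, upright block 38 (its x) x 28 (its y) x 60 mm high, grey band near the top, about 0.12 kg; origin at the centre of its underside, z up. A lug 14 mm wide, 5 mm thick stands out 4 mm on its +x and -x faces, 24.5 mm above the underside. The two faces across y are plain: grip there. Same after a half turn about z.
- cradle: Fixed metal cradle; origin on the bench under the pocket's centre, z up. Foot plate 160 x 86 x 10 mm (x -75 to +85 mm); grey socket block 70 (x) x 62 (y) mm, its rim 40 mm above the bench. Two hinge ears at x = +55 mm, up to 99 mm high. Home: cartridge underside 15.5 mm above the bench, its lugs resting on the rim.
- pocket (a point): Centre of the pocket's mouth at rim height, axes as the cradle. Pocket 40 (x) x 30 (y) mm: 1 mm play on each side of the cartridge, 2 mm chamfer at the mouth. In it a steel seat on a spring, its top 18 mm below the rim at rest (22 mm above the bench); it bears about 3 N before it sinks, then 0.5 N more per mm; home is 6.5 mm lower.
- hinge (a point): Hinge axis of the clamp: 55 mm along +x from the pocket, 88 mm above the bench; the axis runs along the cradle's y.
- clamp (a joint): Clamp arm angle, rad: 0 = level, pointing along the cradle's -x over the pocket; pi/2 upright; 2.0 to 2.3 open, leaning to +x. Stays where left (0.45 N m friction), even against the seat's spring. Arm 12 mm thick, 117 mm long from the hinge. Its foot, 55 mm out, is on a screw set differently each time: home comes somewhere from 0.02 to 0.18 rad and is known only by feel: about 8 N at the grip before it, then a rigid stop.
- clamp_grip (a point): On the clamp arm's outer face (top when closed, far side when open), at the middle of its flat grey end piece (40 mm long, 26 mm wide), 97 mm from the hinge and 6 mm off the arm's mid-plane. The foot's screw stands up to 20 mm out of the same face, 55 mm from the hinge.
- petri_near: Bystander: clear round dish, 91 mm across, 15 mm high, lying on the bench; origin at the centre of its underside.
- beaker: Bystander: small clear beaker, 54 mm across, 69 mm high; origin at the centre of its underside.
- dropper: Bystander: slim dropper bottle, 37 mm across, 133 mm high; origin at the centre of its underside.
- pen: Bystander: capped pen, 152 mm long (its y), lying on the bench; origin at the middle of its underside.
Things that resemble listed ones, but are neither listed nor needed, are in the scene too. What is shaped like the cartridge but yellow is not meant.

How it is judged:
On the way, in this order (a step that is already met when the one before it is completed fails the run):
1. the cartridge stands upright in the pocket, released, with the clamp still open (horizontal distance between cartridge and pocket below 0.004 m and z of cartridge in the frame of cradle below 0.0245 m and angle between cartridge's own z axis and vertical below 0.1 rad and value of joint clamp above 1 rad and contact force between the fingers and cartridge below 0.1 N), for 0.2 s.
2. the clamp is closed and has driven the cartridge home (value of joint clamp below 0.25 rad and z of cartridge in the frame of cradle below 0.017 m and horizontal distance between cartridge and pocket below 0.003 m and angle between cartridge's own z axis and vertical below 0.06 rad), for 0.2 s.
At the end, for the whole second after the job is handed in: The clamp is closed (below 0.25 rad) and the cartridge is upright in the pocket (within 3 mm of its centre and 0.06 rad of vertical), driven home (underside within 1.5 mm of its home height, 15.5 mm above the bench), at rest and released (all of step 2 and linear speed of cartridge below 0.02 m/s); the robot touches nothing.
It fails at once if the robot presses on the cradle or its clamp with more than 30 N (contact force between any of the fingers, the arm and cradle above 30 N).
It fails at once if the cartridge is forced against the cradle with more than 30 N while the clamp is open (contact force between cartridge and cradle above 30 N and value of joint clamp above 1 rad).
It fails at once if a bystander is moved by more than 20 mm (distance of any of petri_near, beaker, dropper, pen from where it was at the start of the episode above 0.02 m).
It also fails if it takes over 72 s, if anything falls off the work surface, if the arm or the gripper's body presses on something with over 40 N, if the wrist force passes 120 N, or if a joint passes its speed limit or range.

## Robot

A 6-joint arm with a two-finger parallel gripper is mounted at the origin on a cart in front of the work surface, level with it; the furniture and walls round the work are solid. World frame = base frame: x ahead of the robot, y to its left, z up, the work surface at z = 0. Lengths are in m, angles in rad, forces in N, time in s.
With the tool pointing down it reaches from about 0.4 to 0.825 m from the base axis. Payload 7 kg.
Tool frame: the origin (TCP) lies on the centre line of the jaws, within the pads' length; the fingertips stand 8 mm ahead of it and the grasp point (between the pads) lies 11 mm behind it; x points along the fingers, y is the direction in which the jaws open and shut, and the axes are right-handed (so a half turn about x gives the same grasp; the last joint's range is limited). The gripper opens to 85 mm and grips with 20 to 120 N. Pads are 22 mm wide; open, the fingers measure 114 mm over their backs; the gripper's body (76 mm by 85 mm) begins 54 mm behind the grasp point. The pads swing forward as they close: fully open they stand 13 mm farther back than shut.
Start: joints at [-0.912, 0.359, 0.012, 0, -1.224, -0.288], TCP at [0.245, -0.629, 0.239] pointing down, gripper open.
Joint ranges: [-3.07, 3.07], [-1.43, 2.12], [-1.02, 1.25], [-3.03, 1.67], [-3.05, -0], [-3.03, 3.03]. Speed limits (rad/s): [2.39, 2.39, 3.01, 3.14, 3.14, 3.14].

## Interface

Orientations are given as a unit quaternion [x, y, z, w].
In Python, from rig import arm gives the robot as it stands. Calls block until the motion is done:
- arm.goto(position, orientation): joint-space move of the TCP to a pose.
- arm.move_l(position, feed=0.15, ori=None, f_stop=None): straight line of the TCP; ori=None keeps the orientation; feed is the mean speed in m/s. With f_stop (N) it stops when the force on the tool has changed by that much, and returns True; else False.
- arm.move_j(angles): joint-space move.
- arm.grip(opening): opening from 0.0 (shut) to 1.0 (fully open); the grip force is fixed at half the most; returns when the fingers have stopped.
- arm.wait(seconds).
- arm.inverse_kinematics(position, orientation): joint angles nearest the present ones, or None.
- arm.grab_frame(name): name is "scene" or "top" or "wrist"; returns a dict with "color" (420x560x3 uint8, red, green, blue), "range_z" (420x560 float32, m along the optical axis (not along the pixel's ray), 0 where there is no reading), "K" (3x3 intrinsics, pixels), "world_from_camera" (4x4, takes a point from camera to world coordinates). Camera axes: x right, y down, z forward; pixel columns grow to the right and rows downward; lengths in m; the calibration is good to about 2 mm. The wrist camera is an equidistant fisheye: a pixel r from the principal point sees the ray r / f radians off the axis. A picture is of the moment at which its call begins.
A pose or a line that the arm cannot do raises arm.PlanningError and nothing moves.
- arm.hand_in(): hands the job in, once; it reports no verdict.
Readings, each from a call of its own:
- arm.read_t(): time.
- arm.read_q(): joint angles.
- arm.read_joint_vel(): joint speeds.
- arm.read_joint_efforts(): joint torques, N m.
- arm.read_position(): TCP position.
- arm.read_tool_rot(): TCP orientation.
- arm.read_wrist_force(): force on the tool from outside, world axes, zero at the start.
- arm.read_wrist_torque(): the same for the moment, N m.
- arm.read_grip_width(): opening from 0.0 (shut) to 1.0 (fully open).
Only numpy, scipy, OpenCV 4.12 (cv2) and the standard library are available. Lean on these libraries where they do the work, as an engineer would, in place of code of your own. Each camera call takes 0.05 s, during which the arm holds its last target. There are 200 camera calls.

## Working session

There is one attempt and no reset: what is moved stays moved. The work goes in short steps, each a Python script; the robot and the scene stay as the last script left them, time stands still between calls to the robot, and variables do not carry over. Pictures are saved under pics/ and viewed, about 8 in all and at most 12, crops included, and the job is handed in when it is done.

```bash
mkdir -p pics
cat > h.py <<'E'
import numpy as np, cv2
from rig import arm
def snap(cam,name):
    f=arm.grab_frame(cam); cv2.imwrite(f'pics/{name}.png',f['color'][:,:,::-1]); np.savez(f'pics/{name}.npz',**f); return f
def load(name): return dict(np.load(f'pics/{name}.npz'))
def cloud(f):
    K=f['K'];z=f['range_z'];v,u=np.mgrid[:z.shape[0],:z.shape[1]]
    P=np.stack([(u-K[0,2])/K[0,0]*z,(v-K[1,2])/K[1,1]*z,z],-1)
    T=f['world_from_camera'];W=P@T[:3,:3].T+T[:3,3];W[z<=0]=np.nan
    return W
E
python3 - <<'E'
from h import *
a=snap('scene','s0');b=snap('top','t0')
for f in(a,b):print(f['K'],f['world_from_camera'])
E
```

```text
[[459.86296387   0.         269.42838661]
 [  0.         459.86296387 199.35840314]
 [  0.           0.           1.        ]] [[ 0.5337512  -0.33237706  0.77758289 -0.31363418]
 [-0.84550131 -0.22650093  0.4835544  -0.60807577]
 [ 0.01540086 -0.91554509 -0.40192038  0.58231073]
 [ 0.          0.          0.          1.        ]]
[[495.02632179   0.         291.22715658]
 [  0.         495.02632179 204.14349146]
 [  0.           0.           1.        ]] [[-0.01356727 -0.99808383  0.06037055  0.52156469]
 [-0.99983303  0.01428064  0.01140075 -0.03172573]
 [-0.01224103 -0.06020579 -0.99811093  1.56006333]
 [ 0.          0.          0.          1.        ]]
```

View pics/s0.png

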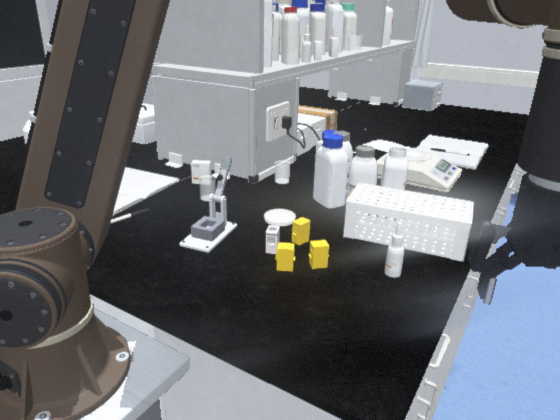

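View pics/t0.png

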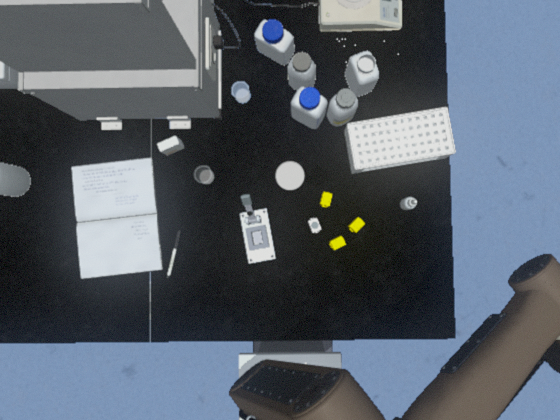

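The cradle is at top (257,235), with the clamp leaning away from the robot. Candidates for the cartridge:
- White block, top (315,226) / scene (272,238)
- Yellow blocks, top (326,199), (338,243), (357,225)
- White block, top (171,145)

I'll take the white one at (315,226) and check it in a close crop.

Run:
```python
from h import *
t=load('t0');s=load('s0')
a=cv2.resize(t['color'][185:275,235:365],None,fx=6,fy=6,interpolation=cv2.INTER_CUBIC)[:540,:780]
b=cv2.resize(s['color'][150:260,170:330],(400,275),interpolation=cv2.INTER_CUBIC)
cv2.imwrite('pics/c1.png',a[:,:,::-1])
W=cloud(t)
for n,(x0,x1,y0,y1,zl,zh) in dict(cart=(300,330,212,240,.045,.08),rim=(236,280,205,268,.03,.05),plate=(232,284,200,270,.004,.018),clamp=(232,284,185,230,.06,.3)).items():
    p=W[y0:y1,x0:x1].reshape(-1,3);p=p[(p[:,2]>zl)&(p[:,2]<zh)]
    print(n,len(p),p.mean(0).round(4),np.median(p,0).round(4),cv2.minAreaRect((p[:,:2]*1000).astype(np.float32)), p[:,2].min().round(3),p[:,2].max().round(3))
for uv in[(171,145),(204,175),(290,176),(409,203),(174,253)]:print(uv,W[uv[1],uv[0]].round(3))
S=cloud(s);p=S[210:260,255:285].reshape(-1,3);p=p[(p[:,2]>.01)&(p[:,2]<.08)];print(p.mean(0).round(3),p.max(0))
```

```text
cart 120 [ 0.5474 -0.0843  0.0602] [ 0.548  -0.0853  0.0603] ((547.3262329101562, -84.47787475585938), (39.007781982421875, 27.800582885742188), 21.188255310058594) 0.046 0.067
rim 351 [0.5135 0.0923 0.0398] [0.5137 0.0925 0.0399] ((529.3306274414062, 95.25316619873047), (103.7278060913086, 61.92258834838867), 9.60851001739502) 0.03 0.05
plate 1096 [0.5131 0.0895 0.0093] [0.5077 0.0854 0.009 ] ((522.1454467773438, 93.17293548583984), (160.5190887451172, 216.15382385253906), 89.3687744140625) 0.004 0.018
clamp 287 [0.5914 0.1052 0.1366] [0.5892 0.1059 0.1442] ((594.563232421875, 105.11160278320312), (79.63140869140625, 48.32076644897461), 6.339011192321777) 0.07 0.194
(171, 145) [0.796 0.348 0.075]
(204, 175) [ 0.713  0.262 -0.003]
(290, 176) [ 0.704 -0.011  0.014]
(409, 203) [ 0.608 -0.361  0.103]
(174, 253) [0.467 0.355 0.01 ]
[ 0.582 -0.069  0.034] [0.74024008 0.0345123  0.06347811]
```

View pics/c1.png

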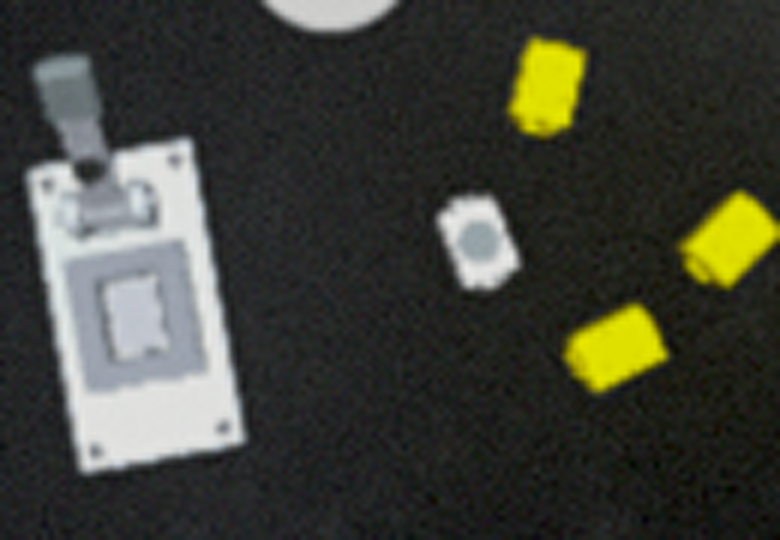

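The close crop confirms the choice: a white block with a grey cap and lug ends, at crop (478,243). The cradle is also clear, with its pocket at crop (135,317) and the clamp leaning toward +x. Next I'll refine both with the wrist camera.

```bash
cat >> h.py <<'E'
from scipy.spatial.transform import Rotation as R
def down(psi):
    "tool x down, tool y at yaw psi"
    x=np.array([0,0,-1.]);y=np.array([np.cos(psi),np.sin(psi),0]);return R.from_matrix(np.stack([x,y,np.cross(x,y)],1)).as_quat()
def fish(f):
    K=f['K'];z=f['range_z'];v,u=np.mgrid[:z.shape[0],:z.shape[1]]
    a=(u-K[0,2])/K[0,0];b=(v-K[1,2])/K[1,1];r=np.hypot(a,b)+1e-9
    k=np.where(r<1.4,np.tan(np.minimum(r,1.4))/r,np.nan)
    P=np.stack([a*k*z,b*k*z,z],-1);T=f['world_from_camera'];W=P@T[:3,:3].T+T[:3,3];W[z<=0]=np.nan
    return W
E
python3 - <<'E'
from h import *
print(arm.read_t(),arm.read_tool_rot(),R.from_quat(arm.read_tool_rot()).as_matrix().round(2))
f=arm.grab_frame('wrist');print(f['K'],f['world_from_camera'].round(3))
for psi in np.radians([111.2,-68.8,99.6,-80.4]):
    for p in([.547,-.084,.2],[.513,.092,.2],[.66,.117,.2]):
        q=arm.inverse_kinematics(p,down(psi));print(round(np.degrees(psi)),p,None if q is None else np.round(q,2))
# edges from top cloud
W=cloud(load('t0'))
p=W[200:272,232:284].reshape(-1,3);p=p[(p[:,2]>.004)&(p[:,2]<.016)&(p[:,1]>.03)&(p[:,1]<.15)&(p[:,0]<.62)]
print('plate',cv2.minAreaRect((p[:,:2]*1000).astype(np.float32)))
c=W[185:230,232:284].reshape(-1,3);c=c[(c[:,2]>.06)];c=c[np.argsort(c[:,2])];print(c[::12].round(3))
E
```

```text
0.1 [-0.12977853  0.69515629  0.13082424  0.69483832] [[-0.   -0.36  0.93]
 [ 0.    0.93  0.36]
 [-1.    0.   -0.  ]]
[[325.1922621    0.         280.0755389 ]
 [  0.         325.1922621  202.81067858]
 [  0.           0.           1.        ]] [[-0.363  0.901  0.24   0.183]
 [ 0.932  0.35   0.095 -0.652]
 [ 0.001  0.258 -0.966  0.373]
 [ 0.     0.     0.     1.   ]]
111 [0.547, -0.084, 0.2] [ 0.2   0.19 -0.32  0.   -1.07 -1.4 ]
111 [0.513, 0.092, 0.2] [ 0.55  0.14 -0.38  0.   -1.05 -1.76]
111 [0.66, 0.117, 0.2] [ 0.47  0.38 -0.05  0.   -1.14 -1.67]
-69 [0.547, -0.084, 0.2] [ 0.2   0.19 -0.32  0.   -1.07  1.74]
-69 [0.513, 0.092, 0.2] [ 0.55  0.14 -0.38  0.   -1.05  1.39]
-69 [0.66, 0.117, 0.2] [ 0.47  0.38 -0.05  0.   -1.14  1.48]
100 [0.547, -0.084, 0.2] [ 0.2   0.19 -0.32  0.   -1.07 -1.6 ]
100 [0.513, 0.092, 0.2] [ 0.55  0.14 -0.38  0.   -1.05 -1.96]
100 [0.66, 0.117, 0.2] [ 0.47  0.38 -0.05  0.   -1.14 -1.87]
-80 [0.547, -0.084, 0.2] [ 0.2   0.19 -0.32  0.   -1.07  1.54]
-80 [0.513, 0.092, 0.2] [ 0.55  0.14 -0.38  0.   -1.05  1.18]
-80 [0.66, 0.117, 0.2] [ 0.47  0.38 -0.05  0.   -1.14  1.27]
plate ((512.755126953125, 90.3267822265625), (116.73233795166016, 209.9353790283203), 89.3414077758789)
[[0.565 0.08  0.07 ]
 [0.562 0.087 0.09 ]
 [0.559 0.084 0.093]
 [0.562 0.093 0.094]
 [0.559 0.114 0.096]
 [0.564 0.084 0.097]
 [0.573 0.087 0.098]
 [0.565 0.116 0.1  ]
 [0.567 0.08  0.104]
 [0.573 0.103 0.112]
 [0.584 0.096 0.123]
 [0.581 0.106 0.14 ]
 [0.595 0.097 0.145]
 [0.595 0.108 0.147]
 [0.603 0.111 0.15 ]
 [0.6   0.099 0.155]
 [0.608 0.101 0.161]
 [0.611 0.109 0.165]
 [0.614 0.117 0.171]
 [0.616 0.105 0.175]
 [0.621 0.102 0.179]
 [0.621 0.121 0.182]
 [0.626 0.107 0.186]
 [0.626 0.101 0.188]]
```

Run:
```python
from h import *
arm.goto([.513,.092,.24],down(np.radians(99.6)));f=snap('wrist','w_pocket')
arm.goto([.547,-.084,.26],down(np.radians(111.2)));g=snap('wrist','w_cart')
print(arm.read_t())
cv2.imwrite('pics/w2.png',np.hstack([f['color'][:,80:480],g['color'][:,80:480]])[:,:,::-1])
W=fish(f);p=W.reshape(-1,3);p=p[(p[:,2]>.036)&(p[:,2]<.044)&(np.hypot(p[:,0]-.513,p[:,1]-.092)<.05)]
print('rim',len(p),cv2.minAreaRect((p[:,:2]*1000).astype(np.float32)),p[:,2].mean())
p=W.reshape(-1,3);p=p[(p[:,2]>.005)&(p[:,2]<.014)&(np.hypot(p[:,0]-.513,p[:,1]-.092)<.12)]
print('plate',len(p),cv2.minAreaRect((p[:,:2]*1000).astype(np.float32)),p[:,2].mean())
W=fish(g);p=W.reshape(-1,3);p=p[(p[:,2]>.055)&(p[:,2]<.066)&(np.hypot(p[:,0]-.547,p[:,1]+.084)<.035)]
print('cart',len(p),cv2.minAreaRect((p[:,:2]*1000).astype(np.float32)),p.mean(0))
```

```text
3.7167
rim 2801 ((516.7666015625, 96.89262390136719), (80.65963745117188, 61.426612854003906), 10.020259857177734) 0.039661594627658774
plate 5282 ((515.93359375, 96.42428588867188), (159.0365447998047, 86.26274871826172), 9.683547973632812) 0.009737019252531131
cart 933 ((546.1331787109375, -80.62818908691406), (36.86549758911133, 27.784799575805664), 21.53470802307129) [ 0.54588198 -0.08081364  0.05970905]
```

View pics/w2.png

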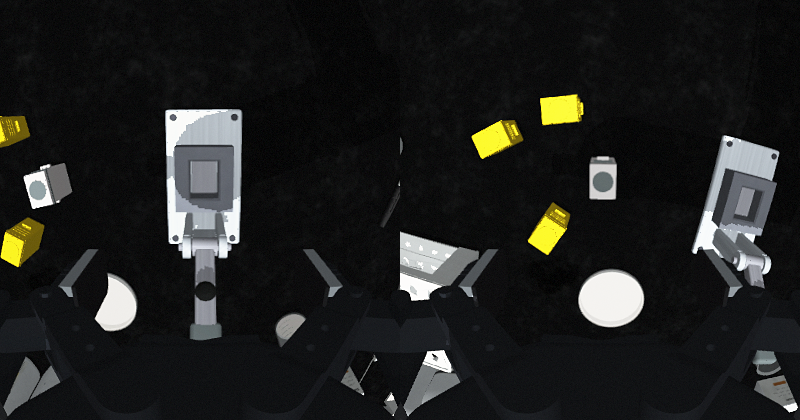

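The wrist plate fit (159×86 mm, expected 160×86) and the cartridge top (37×28 mm at z 0.060) both match the given sizes. The wrist and top cameras differ by about 3.5 mm, so I'll calibrate the wrist bias against the held cartridge, which the jaws centre.

Run:
```python
from h import *
o=down(np.radians(111.4));c=np.array([.5461,-.0807])
arm.move_l([*c,.12],feed=.2,ori=o)
arm.grip(.8)
print(arm.move_l([*c,.032],feed=.1,f_stop=10),arm.read_position().round(4) if hasattr(arm.read_position(),'round') else arm.read_position())
arm.grip(0);print('w',arm.read_grip_width(),arm.read_wrist_force())
arm.move_l([*c,.16],feed=.2)
f=snap('wrist','w_held');print(arm.read_t(),arm.read_grip_width(),arm.read_position())
W=fish(f);T=R.from_quat(arm.read_tool_rot()).as_matrix();L=(W-arm.read_position())@T
np.save('pics/L.npy',L)
cv2.imwrite('pics/w3.png',cv2.resize(f['color'][150:400,130:430],None,fx=2.4,fy=2.4)[:,:,::-1])
```

```text
False [ 0.5466 -0.0806  0.0325]
w 0.32107491077026556 [ 0.51440067 -0.20381784  5.74711387]
7.2 0.3172057148722084 [ 0.54490449 -0.08074958  0.15827877]
```

View pics/w3.png

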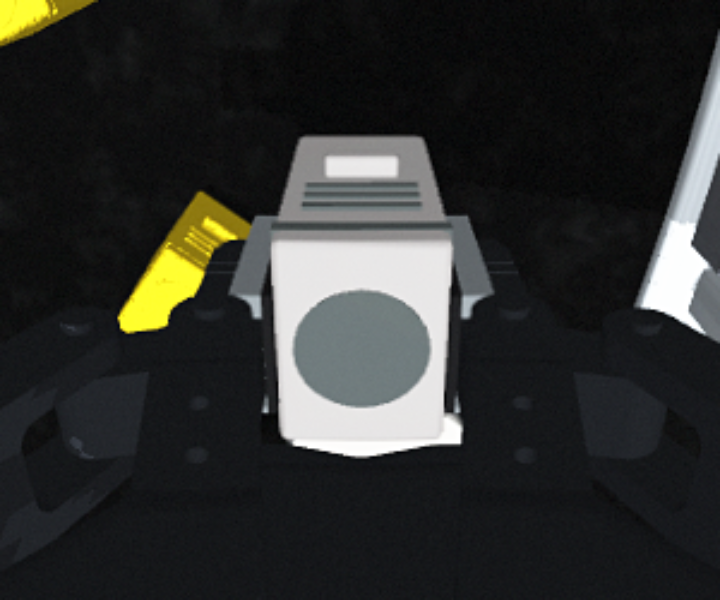

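Run:
```python
from h import *
f=load('w_held');arm.wait(.3);pos=np.array(arm.read_position());T=R.from_quat(arm.read_tool_rot()).as_matrix()
print(pos,T.round(4))
f=snap('wrist','w_held2');L=(fish(f)-pos)@T
col=f['color'].astype(int)
m=(abs(L[...,0]+.028)<.005)&(abs(L[...,1])<.025)&(abs(L[...,2])<.04)
# grey/white bright only
m&=col.min(-1)>70
m=cv2.morphologyEx(m.astype(np.uint8),cv2.MORPH_OPEN,np.ones((5,5)))>0
p=L[m];print(len(p),p.mean(0),cv2.minAreaRect((p[:,1:]*1000).astype(np.float32)))
v,u=np.nonzero(m);print(u.min(),u.max(),v.min(),v.max())
# pads symmetry: y extent around pads tips
for x in (-.025,-.01,0):
    q=(abs(L[...,0]-x)<.004)&(abs(L[...,1])<.04)&(abs(L[...,2])<.03);y=L[q][:,1];print(x,len(y),np.percentile(y,[1,99]) if len(y) else '')
```

```text
[ 0.54579092 -0.08073066  0.15920672] [[-1.400e-03 -3.649e-01  9.311e-01]
 [-3.000e-04  9.311e-01  3.649e-01]
 [-1.000e+00  3.000e-04 -1.400e-03]]
6444 [-0.02715874  0.00097949 -0.00257709] ((0.8319835662841797, 0.13408279418945312), (40.155330657958984, 39.26524353027344), 0.9818063974380493)
227 333 247 333
-0.025 6941 [-0.01684053  0.01881796]
-0.01 792 [-0.02602324  0.02786907]
0 720 [-0.02459806  0.02626386]
```

Run:
```python
from h import *
o=down(np.radians(99.7));p=[.511,.0943]
arm.move_l([.53,0,.17],feed=.25,ori=o)
arm.move_l([*p,.15],feed=.2);arm.move_l([*p,.092],feed=.1);arm.wait(.3)
pos=np.array(arm.read_position());T=R.from_quat(arm.read_tool_rot()).as_matrix();print(pos,arm.read_wrist_force(),arm.read_t())
f=snap('wrist','w_over');np.savez('pics/over_pose.npz',pos=pos,T=T)
L=(fish(f)-pos)@T
def ext(m,ax,n):
    y=L[m][:,ax];print(n,m.sum(),np.percentile(y,[.5,99.5]).round(4) if m.sum() else '')
x,y,z=L[...,0],L[...,1],L[...,2]
ext((abs(x+.028)<.003)&(abs(y)<.01)&(abs(z)<.04),2,'cart z')
bot=.092
ext((abs(x-.082)<.004)&(z<-.045)&(z>-.072)&(abs(y)<.06),1,'plate y')
for zz in(-.07,-.06,-.05): ext((abs(x-.082)<.004)&(abs(z-zz)<.003)&(abs(y)<.06),1,f'plate y@{zz}')
for zz in(-.033,-.027): ext((abs(x-.052)<.004)&(abs(z-zz)<.003)&(abs(y)<.06),1,f'rim y@{zz}')
ext((abs(x-.082)<.004)&(abs(y)<.03)&(z<0),2,'plate z')
ext((abs(x-.052)<.003)&(abs(y)<.025)&(z<0),2,'rim z')
cv2.imwrite('pics/w4.png',cv2.resize(f['color'][60:360,120:440],None,fx=2,fy=2)[:,:,::-1])
```

```text
[0.51124123 0.09446121 0.09249688] [-1.02729974  0.50190947 -1.22419981] 9.7083
cart z 4473 [-0.0193  0.0186]
plate y 5036 [-0.0409  0.0434]
plate y@-0.07 1127 [-0.0407  0.0438]
plate y@-0.06 1131 [-0.0409  0.0434]
plate y@-0.05 1114 [-0.041   0.0434]
rim y@-0.033 878 [-0.0292  0.0321]
rim y@-0.027 1050 [-0.0293  0.0323]
plate z 5433 [-0.0741 -0.0096]
rim z 2984 [-0.0347 -0.0004]
```

View pics/w4.png

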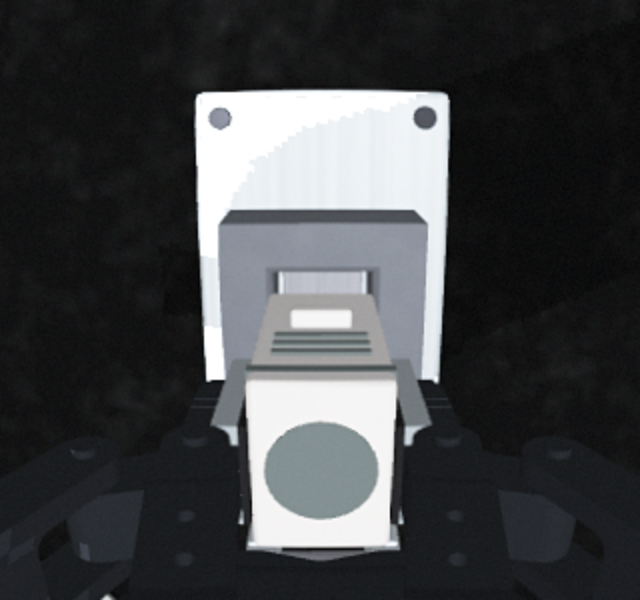

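The held cartridge is centred on the pocket to about 0.5 mm: crop x is 323 for the pocket and 321 for the cartridge. I'll apply the small correction and lower it under a force guard.

Run:
```python
from h import *
d=np.load('pics/over_pose.npz');T=d['T'];p=np.array([.511,.0943,.092])+T@[0,.0003,.0006];p[2]=.066
s=arm.move_l(p,feed=.06,f_stop=6);print(s,arm.read_position(),arm.read_wrist_force())
if not s:
    p[2]=.0542;s=arm.move_l(p,feed=.02,f_stop=6);arm.wait(.1);print(s,arm.read_position(),arm.read_wrist_force())
```

```text
False [0.51127596 0.09451179 0.06555856] [-0.00806591  0.13090174 -1.25367667]
False [0.51146097 0.09462057 0.05432059] [-1.87765571 -0.00543236  0.78704587]
```

Run:
```python
from h import *
arm.grip(.65);arm.wait(.3);print(arm.read_wrist_force(),arm.read_grip_width())
p=np.array(arm.read_position());p[2]=.17;arm.move_l(p,feed=.15);arm.wait(.2)
f=snap('wrist','w_rel');pos=np.array(arm.read_position());T=R.from_quat(arm.read_tool_rot()).as_matrix();print(arm.read_t(),pos)
W=fish(f);q=W.reshape(-1,3);c=q[(q[:,2]>.07)&(q[:,2]<.095)&(np.hypot(q[:,0]-.511,q[:,1]-.095)<.03)]
print(len(c),c.mean(0),cv2.minAreaRect((c[:,:2]*1000).astype(np.float32)))
# top-face tilt
A=np.c_[c[:,:2],np.ones(len(c))];print(np.linalg.lstsq(A,c[:,2],rcond=None)[0])
# clamp points in cradle frame
t=snap('top','t1');Wt=cloud(t)
th=np.radians(9.7);Rz=np.array([[np.cos(th),np.sin(th)],[-np.sin(th),np.cos(th)]])
for n,X in(('wrist',W),('top',Wt)):
    q=X.reshape(-1,3);h=(q[:,:2]-[.5113,.0946])@Rz.T;m=(h[:,0]>.03)&(h[:,0]<.15)&(abs(h[:,1])<.03)&(q[:,2]>.10)&(q[:,2]<.21)
    k=np.c_[h[m],q[m,2]];k=k[np.argsort(k[:,2])];print(n,len(k));print(k[::max(1,len(k)//10)].round(3), k.max(0))
cv2.imwrite('pics/w5.png',f['color'][:,:,::-1])
```

```text
[-0.29935769  0.1874831   0.18920893] 0.6540867365585239
13.0417 [0.51125379 0.09453105 0.16919252]
2104 [0.50886437 0.09539907 0.08142068] ((510.355712890625, 95.74409484863281), (38.570396423339844, 28.116455078125), 10.472055435180664)
[0.05029142 0.01074764 0.05480385]
wrist 1156
[[ 0.055 -0.004  0.1  ]
 [ 0.058 -0.003  0.103]
 [ 0.062  0.008  0.106]
 [ 0.063  0.009  0.11 ]
 [ 0.064 -0.006  0.112]
 [ 0.066 -0.005  0.115]
 [ 0.069 -0.007  0.118]
 [ 0.069 -0.002  0.121]
 [ 0.072  0.008  0.123]
 [ 0.072 -0.002  0.126]
 [ 0.066  0.001  0.141]] [0.07612788 0.01057581 0.14160288]
top 196
[[ 0.063 -0.019  0.1  ]
 [ 0.067  0.006  0.112]
 [ 0.084  0.006  0.137]
 [ 0.09  -0.004  0.145]
 [ 0.076  0.001  0.151]
 [ 0.09   0.     0.155]
 [ 0.102  0.006  0.165]
 [ 0.11  -0.013  0.172]
 [ 0.11  -0.009  0.181]
 [ 0.121  0.006  0.185]
 [ 0.116 -0.002  0.19 ]] [0.12435044 0.01053351 0.19339717]
```

View pics/w5.png

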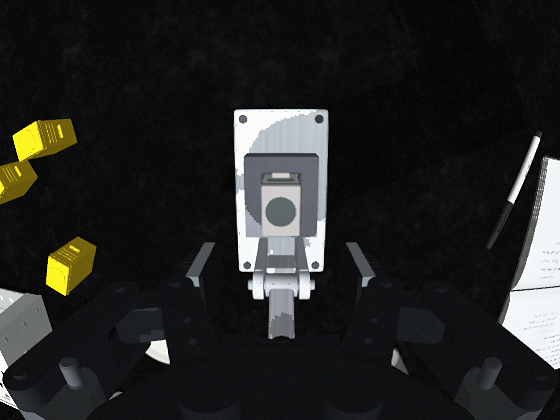

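The cartridge is seated and upright. Its top is at 81.4 mm (82 expected) and it is centred within about 1 mm. The clamp is open at about 2.1 rad. Next I'll swing it with closed fingers from behind, stopping at 0.35 rad.

```bash
cat >> h.py <<'E'
YAW=np.radians(9.7)
def cr(x,z):
    "TCP world position for fingertip centre at cradle (x,0,z)"
    return np.array([.5113+x*np.cos(YAW),.0946+x*np.sin(YAW),z+.008])
def onarm(th):
    r=.077+.028*(1-th/(np.pi/2))
    return cr(.055-r*np.cos(th)+.006*np.sin(th)+.011, .088+r*np.sin(th)+.006*np.cos(th))
E
python3 - <<'E'
from h import *
p=np.array(arm.read_position());p[2]=.27
arm.move_l(p,feed=.25);arm.grip(0)
arm.move_l(cr(.155,.262),feed=.25);arm.move_l(cr(.155,.165),feed=.2,f_stop=8)
print('down',arm.read_position(),arm.read_t())
def go(t,feed,fs):
    s=arm.move_l(t,feed=feed,f_stop=fs);print(s,(np.array(arm.read_position())-t).round(4),np.round(arm.read_wrist_force(),1),round(arm.read_t(),2));return s
ok=not go(onarm(np.pi/2),.06,15)
for th in(1.35,1.1,.85,.6,.4):
    if ok: ok=not go(onarm(th),.05,13);print(th)
f=snap('scene','s2')
E
```

```text
down [0.66445628 0.12085804 0.17467889] 15.6083
False [0.0007 0.0003 0.0011] [3.7 1.2 7.9] 17.14
False [-0.0007 -0.0002 -0.0004] [0.  1.1 1. ] 17.66
1.35
False [-0. -0.  0.] [2.1 0.1 1.2] 18.24
1.1
False [-0.0004 -0.0001 -0.0001] [1.6 1.  1.8] 18.84
0.85
False [-0.0007 -0.0003 -0.0003] [0.8 0.7 0.3] 19.47
0.6
False [-0.001  -0.0004 -0.0005] [ 0.1 -0.1  0.9] 20.01
0.4
```

Run:
```python
from h import *
f=load('s2');cv2.imwrite('pics/c2.png',cv2.resize(f['color'][140:260,160:300],None,fx=5,fy=5,interpolation=cv2.INTER_CUBIC)[:,:,::-1])
```

```text
(no output)
```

View pics/c2.png

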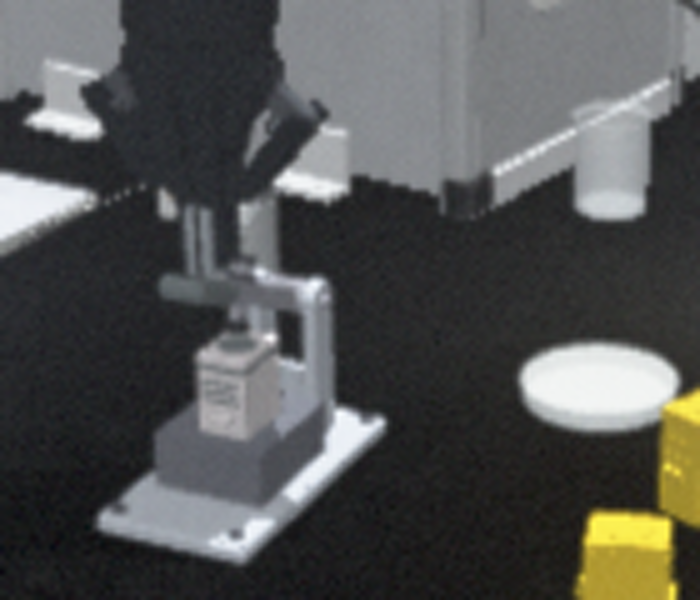

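The clamp arm is over the standing cartridge, with its foot just above the top (crop 235,340) and the fingertips on the grip (200,275). Now I'll press slowly by feel.

Run:
```python
from h import *
arm.wait(.2);print(np.round(arm.read_wrist_force(),2))
z0=arm.read_position()
s=arm.move_l(onarm(-.02),feed=.006,f_stop=12)
print(s,arm.read_t(),arm.read_position(),np.round(arm.read_wrist_force(),2))
for th in(.4,.3,.2,.1,0.):print(th,onarm(th).round(4))
```

```text
[0.58 0.73 0.34]
True 24.4 [0.48049872 0.08963921 0.11640227] [-0.4   1.19  5.23]
0.4 [0.4898 0.0909 0.1396]
0.3 [0.4843 0.09   0.1312]
0.2 [0.4795 0.0892 0.122 ]
0.1 [0.4757 0.0885 0.1123]
0.0 [0.4729 0.088  0.102 ]
```

Run:
```python
from h import *
for fs in(9,12):
    arm.wait(.2);a=np.array(arm.read_position());f0=arm.read_wrist_force()[2]
    d=onarm(-.02)-onarm(.15);t=a+d/np.linalg.norm(d)*.008
    s=arm.move_l(t,feed=.005,f_stop=fs);f1=arm.read_wrist_force()[2];arm.wait(.2)
    print(s,round(arm.read_t(),2),a.round(4),np.round(arm.read_position(),4),f0,f1,arm.read_wrist_force()[2])
```

```text
True 25.65 [0.4807 0.0897 0.1165] [0.4819 0.0902 0.1158] 2.1858225756420686 5.912767547132602 4.7621603476752465
True 26.67 [0.4819 0.0902 0.1159] [0.4818 0.0902 0.1153] 5.023131271119451 6.366589930916426 6.260315298772449
```

It stops rigidly near 0.13 rad. I'll retract and check the cartridge height.

Run:
```python
from h import *
p=np.array(arm.read_position());p[2]+=.09;arm.move_l(p,feed=.12);arm.wait(.2)
f=snap('wrist','w_end');s=snap('scene','s3');print(arm.read_t(),arm.read_wrist_force())
W=fish(f);q=W.reshape(-1,3);c_,s_=np.cos(YAW),np.sin(YAW);h=(q[:,:2]-[.5113,.0946])@np.array([[c_,-s_],[s_,c_]])
q=np.c_[h,q[:,2]]
m=(abs(q[:,0])<.018)&(abs(q[:,1])>.0095)&(abs(q[:,1])<.0135)&(q[:,2]>.06)&(q[:,2]<.09)
print('cart top z',m.sum(),np.percentile(q[m,2],[10,50,90]) if m.any() else '')
m=(abs(q[:,0])<.033)&(abs(q[:,1])>.02)&(abs(q[:,1])<.028)&(q[:,2]>.03)&(q[:,2]<.05);print('rim',np.median(q[m,2]))
m=(q[:,0]>-.062)&(q[:,0]<.04)&(abs(q[:,1])<.007)&(q[:,2]>.085)&(q[:,2]<.13);A=q[m]
for x in np.arange(-.06,.04,.01):
    k=A[abs(A[:,0]-x)<.003];print(round(x,3),len(k),np.median(k[:,2]).round(4) if len(k) else '')
a=cv2.resize(s['color'][185:255,175:245],(420,420),interpolation=cv2.INTER_CUBIC);b=f['color'][60:340,190:370];b=cv2.resize(b,(270,420))
cv2.imwrite('pics/c3.png',np.hstack([a,b])[:,:,::-1])
```

```text
27.875 [ 1.20640626  0.17130447 -0.00765928]
cart top z 162 [0.0744335  0.07520012 0.0760987 ]
rim 0.03977050967917284
-0.06 138 0.1083
-0.05 151 0.1091
-0.04 145 0.1078
-0.03 145 0.1064
-0.02 134 0.1047
-0.01 119 0.1033
0.0 5 0.1021
0.01 0 
0.02 0 
0.03 0
```

View pics/c3.png

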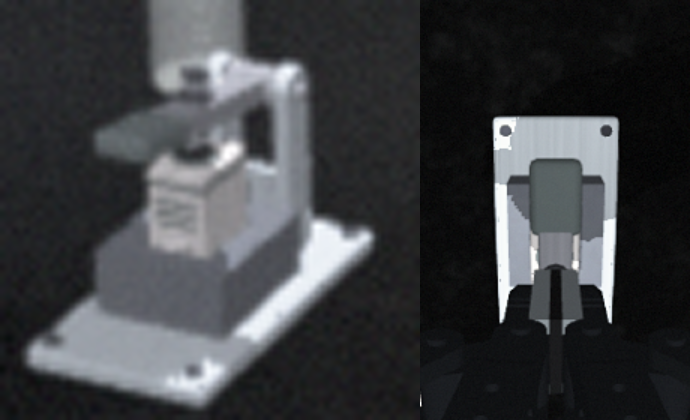

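Run:
```python
from h import *
arm.hand_in()
```

```text
the job is handed in; nothing more can be done
```

The white cartridge is in the pocket and the clamp is closed on it. I handed the job in about 28 s into the 72 s limit. No verdict comes back, so these are my own checks.

- **Placing:** I gripped the cartridge across its plain faces, lowered it onto the seat and let go. Its top then measured 81.4 mm above the bench, where 82 mm is expected, with the clamp still open at about 2.1 rad.
- **Closing:** I swung the clamp over with closed fingers and pressed slowly until it stopped. Two more light presses moved it only about 0.6 mm each. The highest wrist force I read in the vertical direction was about 8 N, and the largest press trip was set to a 12 N change.
- **Final state:** After lifting off, the cartridge top was at 75.2 mm (home is 75.5 mm). The clamp slope was about 0.14 rad, under the 0.25 rad limit. The hand was clear, with no vertical load left on it.
- **Bystanders:** I saw none disturbed in the pictures, but I did not measure their positions again.

**Disagreements:** The top and wrist cameras differed by about 3.5 mm sideways. I settled that by comparing the held cartridge with the pocket in a single wrist picture. After each press stop, the force read lower (5–6 N) than the change that triggered the stop, so I relied on the height check to confirm it was home.

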